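# Load the inspection turret and index it under the lens

### The job

Stand the flanged housing upright in the empty nest of the indexing table, then turn the table by its upright pins, click by click, until that nest has clicked home right under the lens with the housing still seated in it. Load the nest before turning it under the lens, do not bump the video head, never tip the housing over, and leave the plain sleeve, the calliper and the wooden case where they are.

Things in the scene. Friction and masses are not known exactly. Their poses are not given: they have to be found in the camera images.
- indexer: Fixed white round housing, 230 mm across, of the indexing table. Origin on the bench, on the turning axis; z up; +x points from the axis towards the lens. It carries a grey disc 296 mm across, top 73 mm above the bench, with four stations 90 degrees apart, 100 mm from the axis: the empty nest and three bolted-on steel reference pieces, up to 38 mm tall. A 12 mm high hub is in the middle.
- turret (a joint): Turn of the disc, rad, positive counter-clockwise from above, no stops. It clicks home at multiples of 90 degrees. At 0 the nest is on the side away from the lens, at pi or -pi under it. Starts in click -pi/2, 0 or pi/2 (may swing home in the first 0.5 s). A click takes up to 5.5 N at a pin plus 1 N drag per 0.7 rad/s; past half-way (45 degrees) the disc pulls itself to the next click.
- nest (a point): Centre of the floor of the empty nest on the disc: a shallow aluminium dish, 74 mm inside and 84 mm outside diameter, floor 76 mm above the bench, rim 6 mm above the floor. 100 mm from the turning axis; the point turns with the disc and its +x points from the nest to the axis.
- pin (a point): Centre of the top of one of four like upright steel pins on the disc for turning it, 16 mm in diameter, 45 mm tall, tops 118 mm above the bench. They stand 135 mm from the turning axis, 90 degrees apart, midway between the stations; this one is 45 degrees counter-clockwise (from above) of the nest. The pins turn with the disc: push one, or grip it and follow its arc.
- lens (a point): Centre of the lens's lower end on the fixed video head, 205 mm above the bench, 100 mm from the turning axis along the indexer's +x; the lens is a steel tube, 40 mm in diameter, pointing down, held by a slim arm 300 mm above the bench that comes from the post at the far left.
- video_head: Fixed stand of the lens. Its origin and axes coincide with the indexer's; its post (28 mm in diameter, 350 mm tall) stands at x 165, y 130 mm in that frame, beyond the disc's edge, on a grey foot 90 mm square.
- housing: Loose aluminium part with a wide foot flange: flange 64 mm in diameter and 10 mm thick, above it a round body 46 mm in diameter; 60 mm tall in all, 175 to 350 g. Origin at the centre of its underside, z up. Starts upright on the bench, left or right of the indexing table.
- sleeve: Bystander: loose plain aluminium cylinder without a flange, 46 mm in diameter, 60 mm tall, upright on the bench on the other side of the indexing table. Origin at the centre of its underside.
- gauge_case: Bystander: closed wooden case, 100 x 150 x 36 mm, on the bench to the far left. Origin at the centre of its underside.
- calliper: Bystander: steel slide calliper with a black display block, 200 mm long, lying on the bench to the far right. Origin at mid length, on the bench.
There are look-alikes about, which are no part of the job. What is shaped like the housing but purple or turquoise is not meant.

How it is judged:
By the outcome, as a careful person would: the job done as asked, in the order asked, and still so for the second after the job is handed in, with the robot touching nothing.
It also fails if it takes over 72 s, if anything falls off the work surface, if the arm or the gripper's body presses on something with over 40 N, if the wrist force passes 120 N, or if a joint passes its speed limit or range.

### The arm

A 7-joint arm with a two-finger parallel gripper is mounted at the origin on the work surface. World frame = base frame: x ahead of the robot, y to its left, z up, the work surface at z = 0. Lengths are in m, angles in rad, forces in N, time in s.
With the tool pointing down it reaches from about 0.425 to 0.875 m from the base axis. Payload 4.7 kg.
Tool frame: the origin (TCP) lies on the centre line of the jaws, within the pads' length; the fingertips stand 14 mm ahead of it and the grasp point (between the pads) lies 5 mm behind it; z points along the fingers, y is the direction in which the jaws open and shut (so a half turn about z gives the same grasp; the last joint's range is limited). The gripper opens to 87 mm and grips with 3 to 60 N. Pads are 19 mm wide; open, the fingers measure 117 mm over their backs; the gripper's body (75 mm by 190 mm) begins 51 mm behind the grasp point.
Start: joints at [1.256, 0.321, -0.07, 1.45, 0.023, 1.371, -0.057], TCP at [0.21, -0.615, 0.237] pointing down, gripper open.
Joint ranges: [-2.86, 2.86], [-0.3, 2.09], [-1.38, 1.24], [0.06, 2.45], [-1.56, 4.7], [0.09, 2.05], [-2.69, 2.69]. Speed limits (rad/s): [2.57, 2.57, 3.14, 3.14, 3.14, 3.14, 3.14].

### API

Orientations are given as a rotation vector (axis times angle).
In Python, from bench import ctrl gives the robot as it stands. The module is installed in compiled form; this text tells all that it offers.
- The arm moves only by the tool step_arm, never from a script. Its argument "plan" is a list of rows, each a list of 3 entries, a list of its own where there are three numbers: the turn, a rotation vector about the tool's x, y, z in rad, then the shift along the tool's x, y, z in m, then the closure in counts, from 0 (fully open) to 255 (shut). In form: [[[rx, ry, rz], [x, y, z], hand], ...]. A call has exactly 10 rows; each row is the pose to reach, as a shift and turn from the pose commanded when the call began, along the tool's axes at that moment; what a row does not reach only later rows make up. A row lasts 1/8 s, in which the tool goes at most 62.5 mm and 10.7 degrees, less where a joint would pass 70% of its speed; a pose out of reach is approached as far as the arm can. A call with a gripper value outside its range is refused whole. The fingers move at their own pace and stop on an object; "squeeze" is the grip in N (left out, the last holds). Time passes only in rows, so rows that repeat a pose let the fingers close, or fill a call up. It gives the time, the measured TCP pose, the force and the opening at its end, in the units of the state.
- ctrl.get_state(): the state, without advancing time (a new reading comes with each control period).
- ctrl.get_image(name): name is "side" or "top"; returns the picture (480x640x3 uint8, red, green, blue); there is no depth.
- ctrl.calibration(name): a dict with "fov_y" (degrees; the focal length in pixels is half the picture's height over the tangent of half this angle, whatever the lens; pixels are square), "cx", "cy" (the principal point, pixels), "rvec" (rotation vector, rad) and "tvec" (3), from world to camera coordinates, as OpenCV has them. Camera axes: x right, y down, z forward; pixel columns grow to the right and rows downward; lengths in m; the calibration is good to about 2 mm. A picture is of the moment at which its call begins. calibration takes no time and is no camera call.
- ctrl.close_job(): hands the job in, once; it reports no verdict.
Trained networks look in the newest picture that a camera, given by its name, has taken for a name from the list of things; names that differ only in an ending like _2 or _b are one class to them, and where a whole thing is asked for, a point or a joint stands for the part that bears it (a point fixed in the world has none). Each returns a list of dicts, best first, with "score" (0 to 1); they miss things now and then, are a little off and sometimes report something else, mostly with a low value. They report only what shows in the picture. A call takes as long as a camera call. They do not tell look-alikes from the thing itself.
- ctrl.cut_out(camera, label): "pixels" (480x640 bool, what is visible of it) and "rect" ([left, top, width, height] in pixels, round what is visible of it).
The state is a dict: "time": time; "joint_positions": joint angles; "qd": joint speeds; "joint_torque": joint torques, N m; "position": TCP position; "tool_rot": TCP orientation; "ft_force": force on the tool from outside, world axes, zero at the start; "torque": the same for the moment, N m; "grip_width": opening from 0.0 (shut) to 1.0 (fully open).
Only numpy, scipy, OpenCV 4.12 (cv2) and the standard library are available. Lean on these libraries where they do the work, as an engineer would, in place of code of your own. Each camera call takes 0.05 s, during which the arm holds its last target.

## Working session

There is one attempt and no reset: what is moved stays moved. The work goes in short steps, Python scripts to look and compute and a tool call to move; the robot and the scene stay as the last step left them, time stands still between calls to the robot, and variables do not carry over. Pictures are saved under pics/ and viewed, and the job is handed in when it is done.

Besides the shell and the picture viewer there is one more tool, called by a JSON object that holds its "method" and its "body". step_arm: Moves the arm, as the interface text tells. Its arguments: {"type":"object","properties":{"plan":{"type":"array"},"squeeze":{"type":"number"}},"required":["plan"]}

```bash
mkdir -p pics; cat > h.py <<'E'
import numpy as np, cv2
from bench import ctrl
def cal(n):
    c=ctrl.calibration(n); f=240/np.tan(np.radians(c["fov_y"])/2)
    K=np.array([[f,0,c["cx"]],[0,f,c["cy"]],[0,0,1]]); R=cv2.Rodrigues(np.array(c["rvec"],float))[0]; t=np.array(c["tvec"],float)
    return K,R,t
def proj(n,P):
    K,R,t=cal(n); q=(np.atleast_2d(P)@R.T+t)@K.T; return q[:,:2]/q[:,2:]
def back(n,uv,z):
    K,R,t=cal(n); d=R.T@np.linalg.solve(K,[uv[0],uv[1],1]); C=-R.T@t
    return C+d*(z-C[2])/d[2]
def save(n,f):
    im=ctrl.get_image(n); cv2.imwrite("pics/"+f,im[:,:,::-1]); return im
E
python3 - <<'E'
from h import *
for n in("side","top"):
    save(n,n+"0.png"); K,R,t=cal(n); print(n,K[0,0],ctrl.calibration(n),-R.T@t)
    for l in("housing","sleeve","indexer","pin","nest","video_head"):
        for d in ctrl.cut_out(n,l): 
            m=d["pixels"]; ys,xs=np.nonzero(m); print(n,l,round(d["score"],2),d["rect"],xs.mean().round(1),ys.mean().round(1))
print(ctrl.get_state())
E
```

```text
side 496.8111497820739 {'fov_y': 51.56860607908666, 'cx': 315.07800428341886, 'cy': 238.86743497906477, 'rvec': array([ 0.83598466, -2.65384189,  0.93885308]), 'tvec': array([0.40560297, 0.33573836, 1.27663866])} [0.01624039 0.67495866 1.20466067]
side housing 0.97 [406.7, 212.9, 21.0, 25.5] 418.0 224.4
side housing 0.69 [375.2, 195.4, 23.2, 27.0] 386.3 211.2
side housing 0.6 [382.8, 176.8, 21.7, 22.0] 394.7 186.6
side housing 0.57 [407.5, 183.9, 23.9, 26.2] 419.0 200.4
side housing 0.49 [139.8, 316.4, 67.9, 65.5] 171.0 349.7
side sleeve 0.73 [247.0, 343.1, 22.4, 29.2] 256.0 357.4
side indexer 0.76 [239.9, 193.2, 99.3, 93.8] 290.7 243.6
side pin 0.77 [241.6, 196.3, 98.4, 89.5] 290.8 243.6
side pin 0.56 [247.2, 345.2, 18.0, 25.4] 256.4 357.9
side nest 0.72 [241.6, 195.2, 102.5, 87.4] 290.7 243.4
side video_head 0.65 [192.9, 135.7, 76.2, 137.1] 228.6 201.7
side video_head 0.54 [137.9, 317.9, 70.1, 59.6] 170.8 349.3
top 537.0708441558701 {'fov_y': 48.156719111131316, 'cx': 316.8493651010705, 'cy': 240.67471612225583, 'rvec': array([ 2.12052337, -2.15786225,  0.16549785]), 'tvec': array(
[... 650 characters left out ...]
'joint_positions': array([ 1.25610466,  0.3209583 , -0.07007732,  1.45046375,  0.02257919,
        1.37082628, -0.05691567]), 'qd': array([-7.76306412e-04, -5.52489518e-05,  2.34306474e-04,  3.76438814e-04,
       -6.34947985e-04, -8.86132611e-04,  6.94557021e-05]), 'joint_torque': array([ 2.89363345e-05, -4.90957224e+01, -4.02581636e-01, -3.12710273e+01,
       -6.35193824e-02,  3.34301381e-02,  2.08947893e-05]), 'position': array([ 0.20986359, -0.61521662,  0.23663168]), 'tool_rot': array([ 3.09910961e+00,  5.14083813e-01, -1.43566071e-05]), 'ft_force': array([ 0.18260795, -0.02701537,  0.05688606]), 'torque': array([-0.05079438,  0.02153867, -0.03280642]), 'grip_width': 0.995633689590257}
```

```bash
python3 - <<'E'
import cv2
t=cv2.imread("pics/top0.png"); s=cv2.imread("pics/side0.png")
cv2.imwrite("pics/tc.png",cv2.resize(t[90:340,160:500],None,fx=2.3,fy=2.3,interpolation=cv2.INTER_CUBIC))
cv2.imwrite("pics/sc.png",cv2.resize(s[120:400,130:450],None,fx=2.1,fy=2.1,interpolation=cv2.INTER_CUBIC))
E
```

```text
(no output)
```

View pics/tc.png

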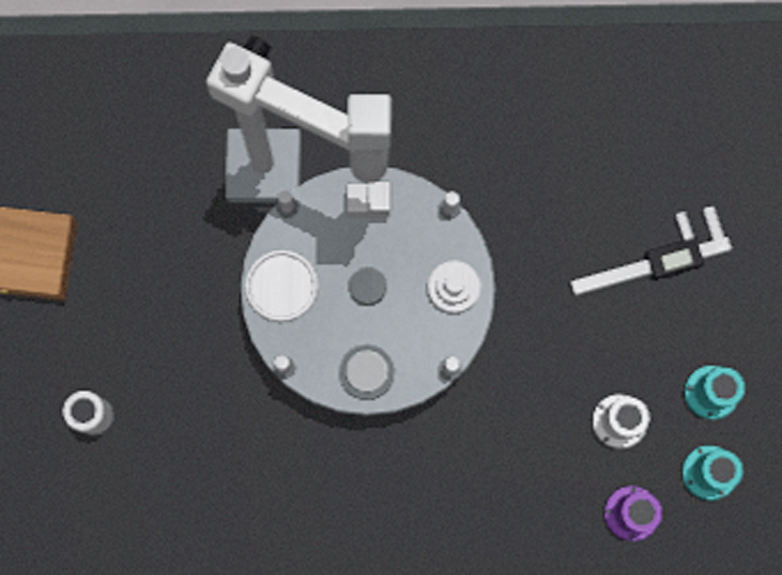

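View pics/sc.png

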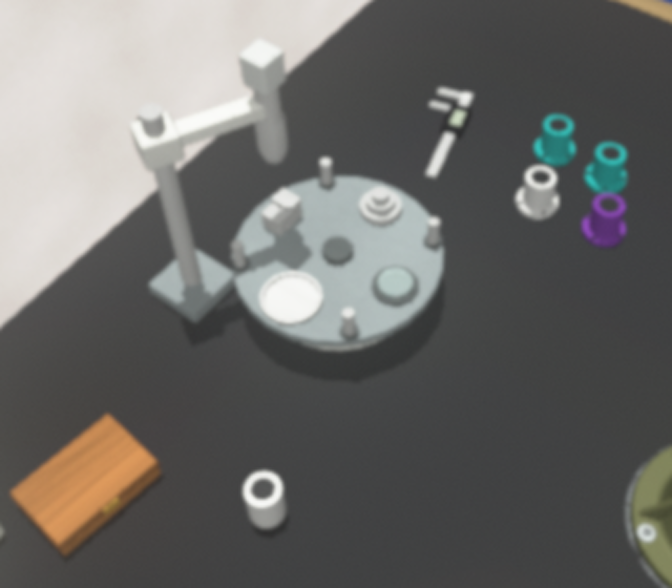

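View pics/top0.png

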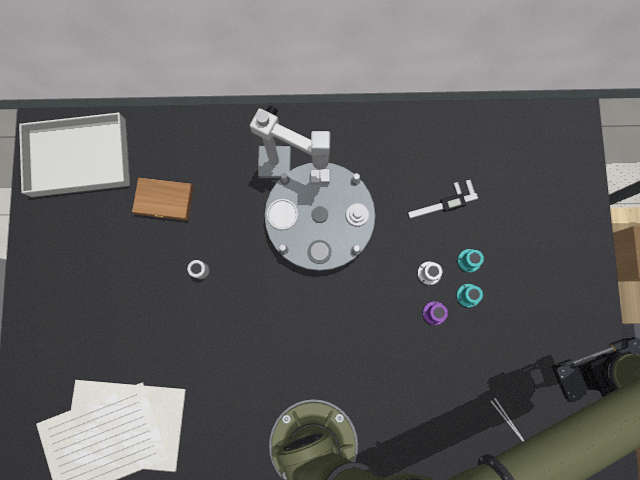

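The white part at top (430,272) / side (418,200) has the flange and the aluminium colour, so it fits the housing. The turquoise parts at (470,260) and (470,295) and the purple one at (435,313) are look-alikes. The left station, top (282,215), is about 86 mm across, so it is the nest. The near one is only about 63 mm. Next I'll confirm in a crop and measure.

```bash
cat > m.py <<'E'
from h import *
from scipy.optimize import minimize
def render(n,circs,S=4):
    # union of hulls of consecutive circle pairs; circs list of groups of (x,y,z,r)
    m=np.zeros((480*S,640*S),np.uint8); a=np.linspace(0,2*np.pi,60)
    for g in circs:
        P=np.vstack([np.c_[x+r*np.cos(a),y+r*np.sin(a),z+0*a] for x,y,z,r in g])
        p=proj(n,P); h=cv2.convexHull(((p+.5)*S).astype(np.float32)).astype(np.int32); cv2.fillConvexPoly(m,h,1)
    return cv2.resize(m.astype(np.float32),(640,480),interpolation=cv2.INTER_AREA)
def fit(masks,model,x0,step=.006):
    def cost(x):
        return sum(np.abs(render(n,model(x))-m).sum()/m.sum() for n,m in masks.items())
    S=np.vstack([x0,x0+np.array([step,0]),x0+np.array([0,step])])
    r=minimize(cost,x0,method="Nelder-Mead",options=dict(initial_simplex=S,xatol=2e-4,fatol=1e-4,maxiter=60)); return r.x,r.fun
def hmodel(z0=0): return lambda x:[[(x[0],x[1],z0,.032),(x[0],x[1],z0+.01,.032)],[(x[0],x[1],z0,.023),(x[0],x[1],z0+.06,.023)]]
E
cat > a.py <<'E'
from m import *
t=cv2.imread("pics/top0.png"); s=cv2.imread("pics/side0.png"); I={"top":t,"side":s}
M={}
for n,l,pt in(("top","housing",(428.5,272.6)),("side","housing",(419,200))):
    # ctrl newest picture
    ds=ctrl.cut_out(n,l); d=min(ds,key=lambda d:np.hypot(d["rect"][0]+d["rect"][2]/2-pt[0],d["rect"][1]+d["rect"][3]/2-pt[1])); M[n]=d["pixels"].astype(np.float32); print(n,d["rect"],d["score"])
x0=back("top",(428.5,272.6),.03)[:2]
print("housing both",fit(M,hmodel(),x0)); 
for n in M: print(n,fit({n:M[n]},hmodel(),x0))
d=ctrl.cut_out("top","indexer")[0]["pixels"].astype(np.uint8)
c=max(cv2.findContours(d,0,cv2.CHAIN_APPROX_NONE)[0],key=len)[:,0]
P=np.array([back("top",q,.073)[:2] for q in c])
c0=P.mean(0)
from scipy.optimize import least_squares
r=least_squares(lambda v:np.hypot(P[:,0]-v[0],P[:,1]-v[1])-.148,c0,loss="soft_l1",f_scale=.002); print("axis",r.x)
# nest: bright ring
for n in("top","side"):
    x0=r.x+np.array([0,.1]); g=I[n].astype(int).min(2)
    p=proj(n,[[x0[0],x0[1],.082]])[0]; yy,xx=np.mgrid[:480,:640]
    m=((g>190)&(np.hypot(xx-p[0],yy-p[1])<26)).astype(np.uint8)
    k,lab,st,ce=cv2.connectedComponentsWithStats(m); j=1+np.argmax(st[1:,4]); m=(lab==j)
    print(n,"nest",st[j],fit({n:m.astype(np.float32)},lambda x:[[(x[0],x[1],.073,.042),(x[0],x[1],.082,.042)]],x0))
big=[]
for n,(u,v) in(("top",(430,272)),("side",(419,200))): big.append(cv2.resize(I[n][v-45:v+45,u-60:u+60],(400,300),interpolation=cv2.INTER_CUBIC))
for n,(u,v) in(("top",(319,216)),("side",(290,240))): big.append(cv2.resize(I[n][v-60:v+60,u-80:u+80],(400,300),interpolation=cv2.INTER_CUBIC))
cv2.imwrite("pics/conf.png",np.vstack([np.hstack(big[:2]),np.hstack(big[2:])]))
E
python3 a.py
```

```text
top [413.6, 261.6, 26.9, 24.1] 0.71
side [407.5, 183.9, 23.9, 26.2] 0.57
housing both (array([ 0.44881251, -0.32379969]), np.float64(2.193798303604126))
top (array([ 0.44862147, -0.32354236]), np.float64(0.11665655672550201))
side (array([ 1.6299014 , -1.70929938]), np.float64(1.0))
axis [ 0.60359139 -0.02430121]
top nest [267 199  31  30 695] (array([0.60741124, 0.07443583]), np.float64(0.1382194310426712))
side nest [253 249  31  25 616] (array([0.60931864, 0.06890259]), np.float64(0.05275974050164223))
```

View pics/conf.png

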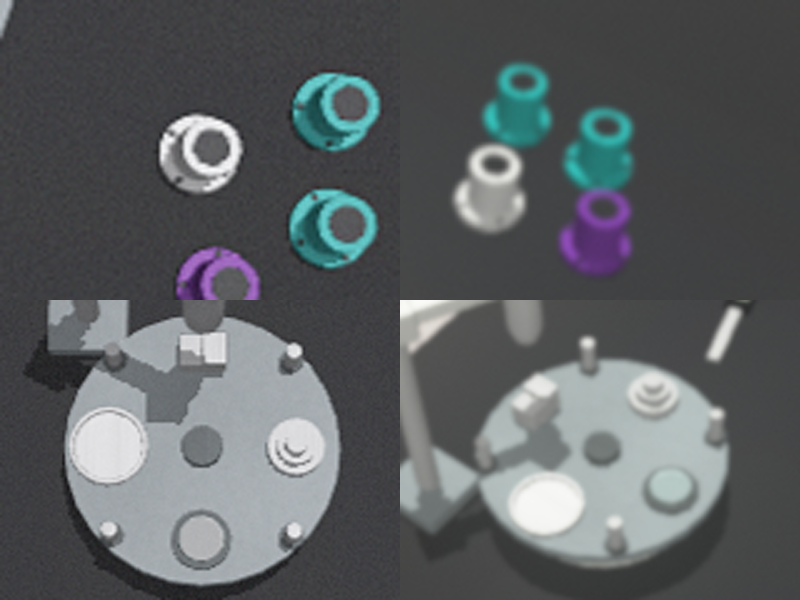

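The crop confirms it: the white flanged part at top (430,272) is the housing, and the left dish is the nest. The side-camera fit diverged, so I'm checking that.

```bash
cat > b.py <<'E'
from m import *
t=cv2.imread("pics/top0.png"); s=cv2.imread("pics/side0.png"); I={"top":t,"side":s}
print(proj("side",[[.4486,-.3235,.03],[.6036,-.0243,.073]]),proj("top",[[.4486,-.3235,.03]]))
yy,xx=np.mgrid[:480,:640]
for n,pt in(("top",(428.5,272.6)),("side",(419,200))):
    g=I[n].astype(int).min(2); m=((g>95)&(np.hypot(xx-pt[0],yy-pt[1])<20))
    hull=cv2.convexHull(np.argwhere(m)[:,::-1].astype(np.int32)); mm=np.zeros((480,640),np.uint8)
    mm=cv2.morphologyEx(m.astype(np.uint8),cv2.MORPH_CLOSE,np.ones((9,9)))
    print(n,mm.sum(),fit({n:mm.astype(np.float32)},hmodel(),np.array([.4486,-.3235])))
# overlay
for n in I:
    o=cv2.resize(I[n],None,fx=4,fy=4,interpolation=cv2.INTER_CUBIC)
    a=np.linspace(0,2*np.pi,80)
    ax,ay=.6036,-.0243
    for x,y,z,r in((.4486,-.3235,0,.032),(.4486,-.3235,.06,.023),(ax,ay,.073,.148),(ax,ay,.085,.02),(ax,ay+.1,.082,.042)):
        p=proj(n,np.c_[x+r*np.cos(a),y+r*np.sin(a),z+0*a]); cv2.polylines(o,[((p+.5)*4).astype(np.int32)],True,(0,0,255),1)
    I[n]=o
cv2.imwrite("pics/ov1.png",cv2.resize(I["top"][600:1200,1000:1800],None,fx=1,fy=1))
cv2.imwrite("pics/ov2.png",I["side"][660:1200,940:1740])
E
python3 b.py
```

```text
[[385.3862749  211.08068141]
 [289.46581441 241.00197284]] [[430.07579587 271.89846048]]
top 463 (array([ 0.44866718, -0.32684347]), np.float64(0.04724622145295143))
side 5 (array([ 1.34534219, -1.6433125 ]), np.float64(1.0))
```

View pics/ov1.png

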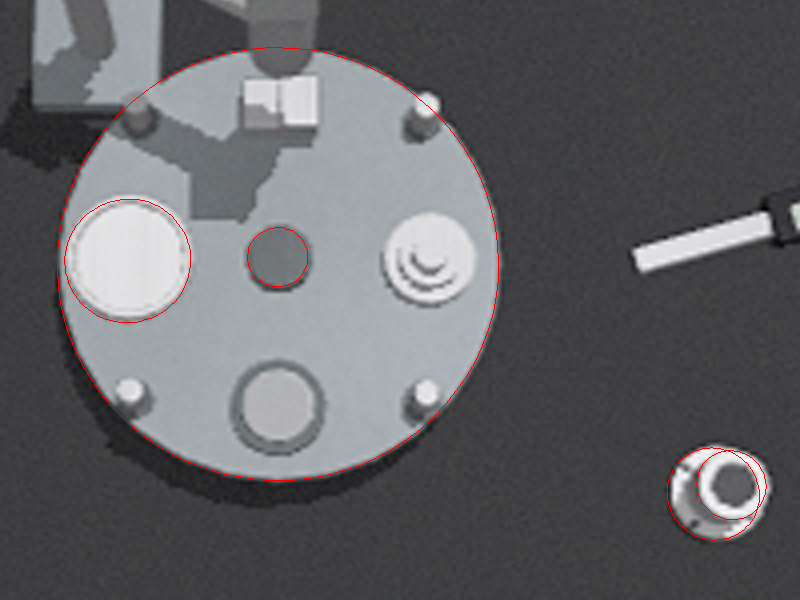

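View pics/ov2.png

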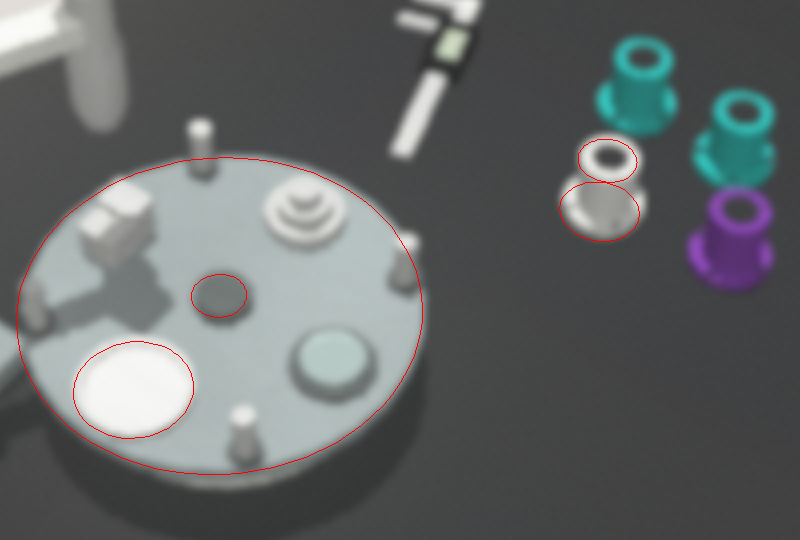

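```bash
cat > c.py <<'E'
from m import *
from scipy.optimize import least_squares
t=cv2.imread("pics/top0.png"); s=cv2.imread("pics/side0.png"); I={"top":t,"side":s}
yy,xx=np.mgrid[:480,:640]
n="side";g=I[n].astype(int); m=((g.min(2)>95)&(g.max(2)-g.min(2)<50)&(np.hypot(xx-386,yy-211)<19))
mm=cv2.morphologyEx(m.astype(np.uint8),cv2.MORPH_CLOSE,np.ones((9,9)))
print(n,mm.sum(),fit({n:mm.astype(np.float32)},hmodel(),np.array([.4486,-.3235])))
obs=[]
for n in I:
    g=I[n].astype(float).min(2)
    for k in range(4):
        a=np.pi/4+k*np.pi/2
        p=proj(n,[[.604+.135*np.cos(a),-.024+.135*np.sin(a),.118]])[0]
        w=np.clip(g-205,0,None)*(np.hypot(xx-p[0],yy-p[1])<5)
        if w.sum()<100: print(n,k,"none",w.sum());continue
        c=(w.sum(0)@np.arange(640)/w.sum(),w.sum(1)@np.arange(480)/w.sum()); print(n,k,p.round(1),np.round(c,1),back(n,c,.118).round(4)); obs.append((n,k,c))
def res(v,sel):
    r=[]
    for n,k,c in obs:
        if n in sel:
            a=np.pi/4+k*np.pi/2+v[2]; r+=list(proj(n,[[v[0]+.135*np.cos(a),v[1]+.135*np.sin(a),.118]])[0]-c)
    return r
for sel in(("top",),("side",),("top","side")):
    r=least_squares(res,[.604,-.024,0],args=(sel,)); print(sel,r.x.round(4),np.round(r.fun,1))
E
python3 c.py
```

```text
side 467 (array([ 0.44968663, -0.3291038 ]), np.float64(0.13182547688484192))
top 0 none 0.0
top 1 [282.4 248. ] [282.6 247.2] [0.5105 0.071  0.118 ]
top 2 [356.6 246.7] [356.4 247.8] [ 0.5057 -0.1189  0.118 ]
top 3 [354.5 174.8] [356.5 176. ] [ 0.696  -0.1245  0.118 ]
side 0 none 0.0
side 1 [295.6 269.1] [295.3 268.3] [0.5108 0.0697 0.118 ]
side 2 none 51.0
side 3 none 48.0
('top',) [ 0.6034 -0.0265 -0.0268] [-0.2 -0.   0.2  0.1 -0.  -0.1]
('side',) [ 0.6063 -0.0258 -0.    ] [0. 0.]
('top', 'side') [ 0.6034 -0.0268 -0.0258] [-0.   0.   0.3  0.   0.1 -0.1 -0.2  0.4]
```

```bash
cat > go.py <<'E'
from m import *
from scipy.spatial.transform import Rotation as Ro
def go(p,yaw):
    """target TCP position, yaw deg of tool x (tool down) -> turn & shift in tool axes now"""
    s=ctrl.get_state(); R0=Ro.from_rotvec(s["tool_rot"]); 
    RT=Ro.from_euler("z",yaw,degrees=True)*Ro.from_euler("x",180,degrees=True)
    return (R0.inv()*RT).as_rotvec().round(4), R0.inv().apply(np.array(p)-s["position"]).round(4)
E
python3 -c "
from go import *
print(go([.449,-.3275,.14],54)); print(go([.449,-.3275,.037],54))"
```

```text
(array([ 1.000e-04,  0.000e+00, -6.137e-01]), array([ 0.3192, -0.1951,  0.0966]))
(array([ 1.000e-04,  0.000e+00, -6.137e-01]), array([ 0.3192, -0.1951,  0.1996]))
```

{"method": "step_arm", "body": {"plan": [[[0, 0, -0.1], [0.053, -0.033, 0.01], 0], [[0, 0, -0.2], [0.106, -0.065, 0.02], 0], [[0, 0, -0.3], [0.16, -0.098, 0.03], 0], [[0, 0, -0.4], [0.213, -0.13, 0.05], 0], [[0, 0, -0.5], [0.266, -0.163, 0.07], 0], [[0, 0, -0.6], [0.3, -0.185, 0.09], 0], [[0, 0, -0.614], [0.3192, -0.1951, 0.0966], 0], [[0, 0, -0.614], [0.3192, -0.1951, 0.0966], 0], [[0, 0, -0.614], [0.3192, -0.1951, 0.0966], 0], [[0, 0, -0.614], [0.3192, -0.1951, 0.0966], 0]], "squeeze": 20}}

```text
time: 2.1
position: [0.4479, -0.3299, 0.1406]
tool_rot: [2.801, 1.42, -0.001]
ft_force: [-0.3, -0.5, 1.0]
grip_width: 1.001
```

```bash
cat > v.py <<'E'
import sys
from go import *
f,u,v,n,uu,vv=sys.argv[1],*map(int,sys.argv[2:4]),sys.argv[4] if len(sys.argv)>4 else "",0,0
a=ctrl.get_image("top");b=ctrl.get_image("side"); s=ctrl.get_state()
p=np.array([float(x) for x in n.split(",")]) if n else s["position"]
o=[]
for nm,im in(("top",a),("side",b)):
    q=proj(nm,[p])[0].astype(int); x=np.clip(q[0]-u//2,0,640-u);y=np.clip(q[1]-v//2,0,480-v); print(nm,"crop origin",x,y,"centre",q)
    o.append(cv2.resize(im[y:y+v,x:x+u,::-1],(400,400*v//u),interpolation=cv2.INTER_CUBIC))
cv2.imwrite("pics/"+f,np.hstack(o)); print({k:np.round(s[k],4) for k in("time","position","tool_rot","ft_force","grip_width")})
E
python3 v.py p1.png 120 150; python3 -c "
from go import *
print(go([.449,-.3275,.037],54))"
```

```text
top crop origin 381 192 centre [441 267]
side crop origin 330 110 centre [390 185]
{'time': np.float64(2.2), 'position': array([ 0.4482, -0.3291,  0.1404]), 'tool_rot': array([ 2.8000e+00,  1.4223e+00, -2.0000e-04]), 'ft_force': array([ 0.0315,  0.1804, -0.1115]), 'grip_width': np.float64(0.9973)}
(array([ 0.0009,  0.0006, -0.0025]), array([ 0.0018, -0.0004,  0.1034]))
```

View pics/p1.png

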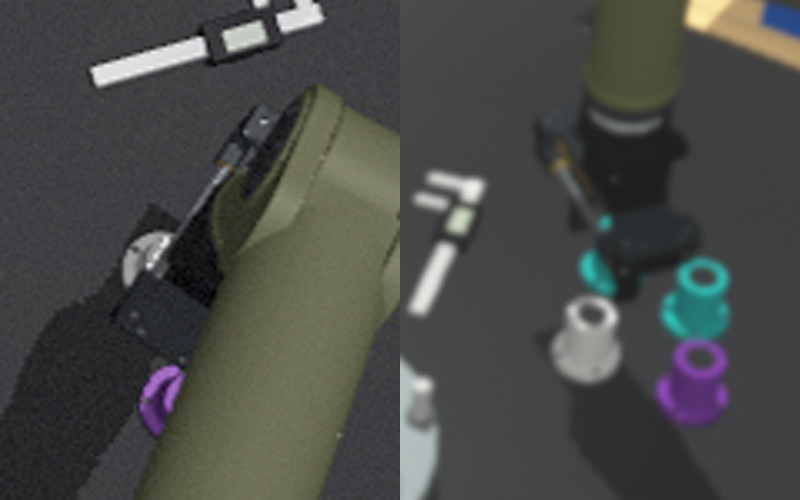

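{"method": "step_arm", "body": {"plan": [[[0, 0, 0], [0.001, 0, 0.025], 0], [[0, 0, 0], [0.001, 0, 0.05], 0], [[0, 0, 0], [0.001, 0, 0.075], 0], [[0, 0, 0], [0.001, 0, 0.095], 0], [[0, 0, 0], [0.001, 0, 0.103], 0], [[0, 0, 0], [0.001, 0, 0.103], 0], [[0, 0, 0], [0.001, 0, 0.103], 60], [[0, 0, 0], [0.001, 0, 0.103], 90], [[0, 0, 0], [0.001, 0, 0.103], 110], [[0, 0, 0], [0.001, 0, 0.103], 130]], "squeeze": 20}}

```text
time: 3.45
position: [0.4497, -0.3268, 0.0372]
tool_rot: [2.799, 1.427, 0.0]
ft_force: [-0.4, 0.1, 0.3]
grip_width: 0.631
```

```bash
python3 v.py p2.png 100 125 .449,-.328,.04
```

```text
top crop origin 382 209 centre [432 271]
side crop origin 336 146 centre [386 208]
{'time': np.float64(3.55), 'position': array([ 0.4496, -0.3267,  0.0371]), 'tool_rot': array([2.7987e+00, 1.4267e+00, 1.0000e-04]), 'ft_force': array([-0.8361, -0.3911, -0.3974]), 'grip_width': np.float64(0.5488)}
```

View pics/p2.png

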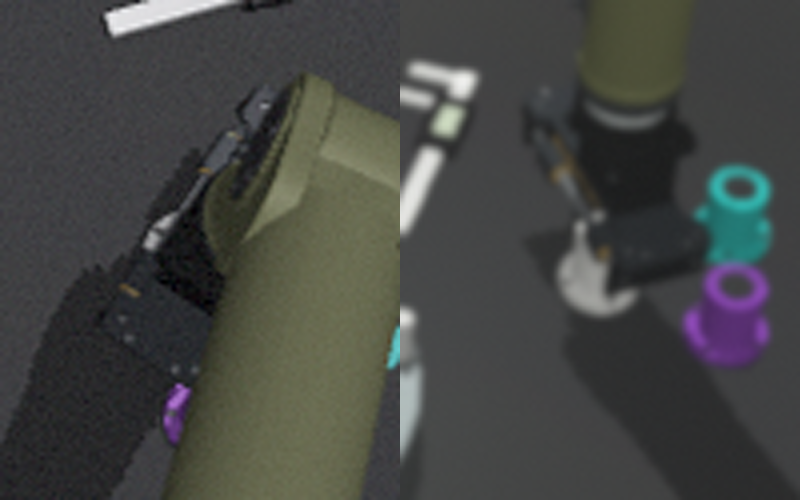

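{"method": "step_arm", "body": {"plan": [[[0, 0, 0], [0, 0, 0], 255], [[0, 0, 0], [0, 0, 0], 255], [[0, 0, 0], [0, 0, 0], 255], [[0, 0, 0], [0, 0, 0], 255], [[0, 0, 0], [0, 0, -0.01], 255], [[0, 0, 0], [0, 0, -0.03], 255], [[0, 0, 0], [0, 0, -0.06], 255], [[0, 0, 0], [0, 0, -0.1], 255], [[0, 0, 0], [0, 0, -0.14], 255], [[0, 0, 0], [0, 0, -0.15], 255]], "squeeze": 25}}

```text
time: 4.8
position: [0.4509, -0.3274, 0.1901]
tool_rot: [2.795, 1.425, 0.003]
ft_force: [0.3, -0.1, -1.7]
grip_width: 0.523
```

```bash
python3 v.py p3.png 120 150 ; python3 -c "
from go import *
print(go([.47,0,.187],0)); print(go([.47,0.04,.187],0))"
```

```text
top crop origin 384 189 centre [444 264]
side crop origin 331 99 centre [391 174]
{'time': np.float64(4.9), 'position': array([ 0.4499, -0.3269,  0.1878]), 'tool_rot': array([2.7974e+00, 1.4260e+00, 8.0000e-04]), 'ft_force': array([-0.7246,  0.2129, -1.4644]), 'grip_width': np.float64(0.5188)}
(array([ 1.700e-03, -5.000e-04,  9.428e-01]), array([ 0.2763, -0.1757,  0.0004]))
(array([ 1.700e-03, -5.000e-04,  9.428e-01]), array([ 3.087e-01, -1.992e-01,  3.000e-04]))
```

View pics/p3.png

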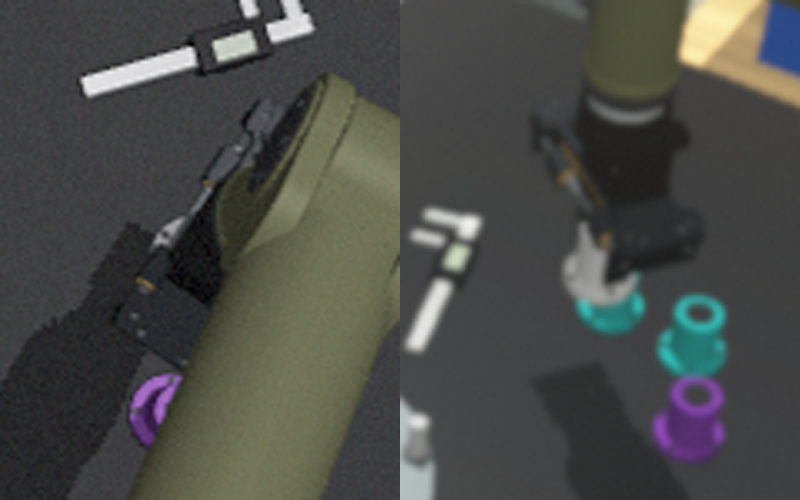

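{"method": "step_arm", "body": {"plan": [[[0, 0, 0.05], [0.012, -0.008, 0], 255], [[0, 0, 0.15], [0.04, -0.026, 0], 255], [[0, 0, 0.27], [0.076, -0.049, 0], 255], [[0, 0, 0.4], [0.114, -0.073, 0], 255], [[0, 0, 0.53], [0.152, -0.097, 0], 255], [[0, 0, 0.66], [0.19, -0.121, 0], 255], [[0, 0, 0.78], [0.225, -0.143, 0], 255], [[0, 0, 0.88], [0.255, -0.162, 0], 255], [[0, 0, 0.93], [0.271, -0.172, 0], 255], [[0, 0, 0.943], [0.276, -0.1757, 0], 255]]}}

```text
time: 6.15
position: [0.4683, 0.0011, 0.1852]
tool_rot: [-3.141, -0.003, 0.005]
ft_force: [-0.5, -1.3, -1.8]
grip_width: 0.52
```

```bash
python3 v.py p4.png 160 200 ; python3 -c "
from go import *
print(ctrl.get_state()['joint_positions'].round(2),go([.606,.0732,.187],0))"
```

```text
top crop origin 230 159 centre [310 259]
side crop origin 243 142 centre [323 242]
{'time': np.float64(6.25), 'position': array([ 0.4687, -0.    ,  0.1858]), 'tool_rot': array([-3.1414e+00, -1.6000e-03,  3.4000e-03]), 'ft_force': array([ 0.227 , -0.5027, -0.8855]), 'grip_width': np.float64(0.5259)}
[ 0.59 -0.01 -0.63  1.93 -0.01  1.22 -1.61] (array([-0.0002,  0.0021,  0.001 ]), array([ 0.1373, -0.0731, -0.0015]))
```

View pics/p4.png

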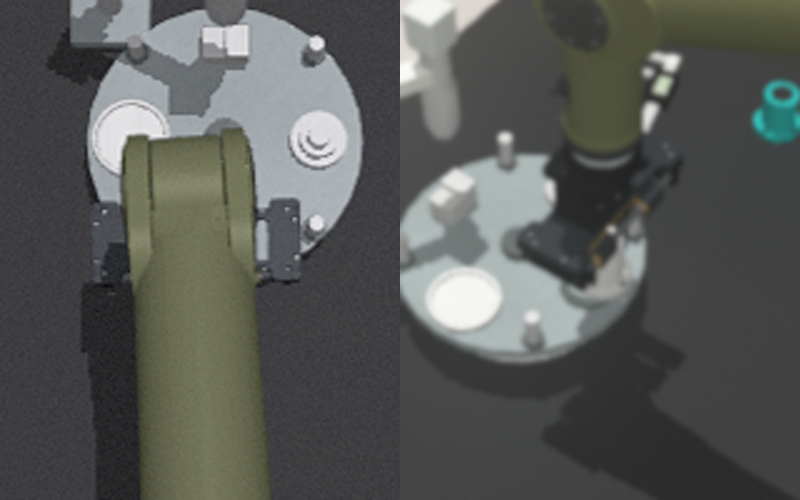

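```bash
python3 - <<'E'
from go import *
for z in(.3,.35,.4,.45): print(z,back("top",(302,213),z).round(3),back("top",(280,230),z).round(3),back("top",(331,230),z).round(3))
print("head",[back("top",(320,y),.33).round(3) for y in(130,155)],[back("top",p,.3).round(3) for p in((270,128),(310,148))])
E
```

```text
0.3 [0.561 0.015 0.3  ] [0.523 0.065 0.3  ] [ 0.521 -0.05   0.3  ]
0.35 [0.551 0.013 0.35 ] [0.514 0.061 0.35 ] [ 0.512 -0.048  0.35 ]
0.4 [0.54  0.012 0.4  ] [0.505 0.058 0.4  ] [ 0.503 -0.047  0.4  ]
0.45 [0.529 0.011 0.45 ] [0.496 0.054 0.45 ] [ 0.494 -0.046  0.45 ]
head [array([ 0.745, -0.029,  0.33 ]), array([ 0.686, -0.028,  0.33 ])] [array([0.763, 0.086, 0.3  ]), array([ 0.713, -0.005,  0.3  ])]
```

{"method": "step_arm", "body": {"plan": [[[0, 0, 0], [0.005, -0.03, -0.001], 255], [[0, 0, 0], [0.015, -0.06, -0.001], 255], [[0, 0, 0], [0.035, -0.0732, -0.001], 255], [[0, 0, 0], [0.06, -0.0732, -0.001], 255], [[0, 0, 0], [0.085, -0.0732, -0.001], 255], [[0, 0, 0], [0.107, -0.0732, -0.001], 255], [[0, 0, 0], [0.124, -0.0732, -0.001], 255], [[0, 0, 0], [0.134, -0.0732, -0.001], 255], [[0, 0, 0], [0.1365, -0.0732, -0.001], 255], [[0, 0, 0], [0.1365, -0.0732, -0.001], 255]]}}

```text
time: 7.5
position: [0.6056, 0.0728, 0.1877]
tool_rot: [3.141, -0.0, -0.001]
ft_force: [-0.1, -0.2, -1.9]
grip_width: 0.523
```

```bash
python3 v.py p5.png 160 200 ; python3 -c "
from go import *
print(ctrl.get_state()['joint_positions'].round(2),go([.606,.0732,.116],0))"
```

```text
top crop origin 199 105 centre [279 205]
side crop origin 184 136 centre [264 236]
{'time': np.float64(7.6), 'position': array([0.6055, 0.073 , 0.188 ]), 'tool_rot': array([ 3.1411e+00,  1.0000e-04, -4.0000e-04]), 'ft_force': array([-0.2882,  0.5386, -2.7749]), 'grip_width': np.float64(0.5196)}
[ 0.4   0.34 -0.69  1.6   0.22  1.28 -1.9 ] (array([0.0005, 0.0003, 0.0001]), array([ 0.0005, -0.0002,  0.072 ]))
```

View pics/p5.png

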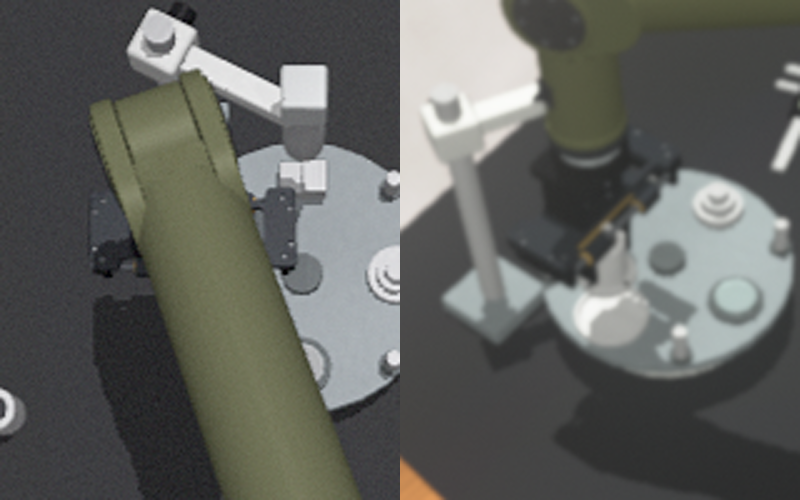

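{"method": "step_arm", "body": {"plan": [[[0, 0, 0], [0.0005, 0, 0.01], 255], [[0, 0, 0], [0.0005, 0, 0.02], 255], [[0, 0, 0], [0.0005, 0, 0.03], 255], [[0, 0, 0], [0.0005, 0, 0.04], 255], [[0, 0, 0], [0.0005, 0, 0.05], 255], [[0, 0, 0], [0.0005, 0, 0.058], 255], [[0, 0, 0], [0.0005, 0, 0.064], 255], [[0, 0, 0], [0.0005, 0, 0.066], 255], [[0, 0, 0], [0.0005, 0, 0.066], 255], [[0, 0, 0], [0.0005, 0, 0.066], 255]]}}

```text
time: 8.85
position: [0.6068, 0.0731, 0.1223]
tool_rot: [3.142, -0.0, 0.001]
ft_force: [0.5, -0.2, -2.2]
grip_width: 0.523
```

```bash
python3 - <<'E'
from go import *
im=save("side","s6.png")[:,:,::-1]; s=ctrl.get_state(); print(s["position"],s["ft_force"].round(1))
o=cv2.resize(im,None,fx=8,fy=8,interpolation=cv2.INTER_CUBIC)
a=np.linspace(0,2*np.pi,80); x,y,z=s["position"]
for c,col in(((.6093,.0689,.082,.042),(0,0,255)),((x+.003,y-.0045,z-.037,.032),(0,255,0)),((x+.003,y-.0045,z-.027,.032),(0,255,0))):
    p=proj("side",np.c_[c[0]+c[3]*np.cos(a),c[1]+c[3]*np.sin(a),c[2]+0*a]); cv2.polylines(o,[((p+.5)*8).astype(np.int32)],True,col,1)
q=(proj("side",[[x,y,.09]])[0]*8).astype(int); cv2.imwrite("pics/p6.png",o[q[1]-250:q[1]+250,q[0]-300:q[0]+300])
E
```

```text
[0.60681062 0.07315898 0.12233086] [-0.1  0.3 -1.1]
```

View pics/p6.png

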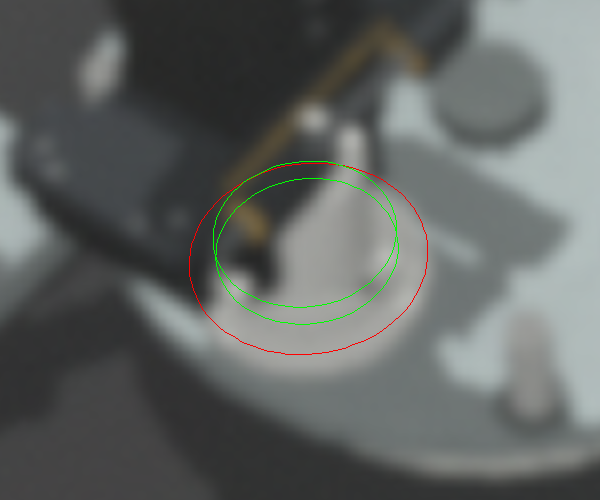

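```bash
python3 - <<'E'
from go import *
im=cv2.imread("pics/s6.png"); s=ctrl.get_state()["position"]
q=proj("side",[[s[0],s[1],.085]])[0].astype(int); print(q)
c=im[q[1]-16:q[1]+24,q[0]-28:q[0]+28,1].astype(float)
c=np.clip((c-120)/(c.max()-120)*255,0,255).astype(np.uint8)
cv2.imwrite("pics/p7.png",cv2.resize(c,None,fx=13,fy=13,interpolation=cv2.INTER_CUBIC))
E
```

```text
[267 260]
```

View pics/p7.png

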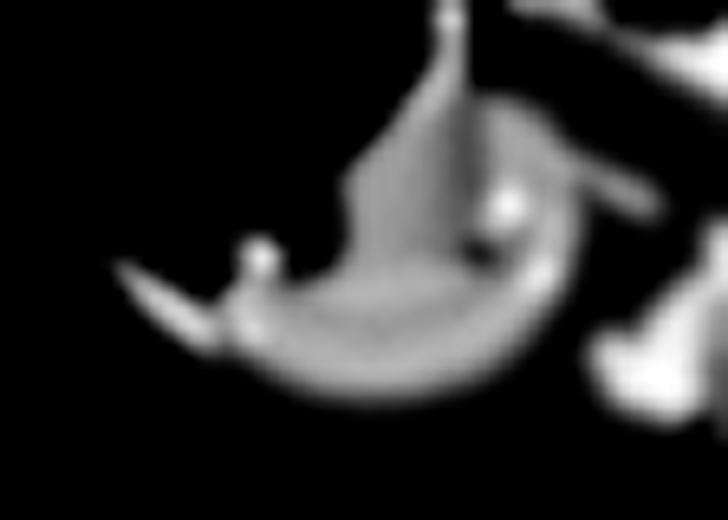

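{"method": "step_arm", "body": {"plan": [[[0, 0, 0], [0, 0, 0.001], 255], [[0, 0, 0], [0, 0, 0.002], 255], [[0, 0, 0], [0, 0, 0.003], 255], [[0, 0, 0], [0, 0, 0.004], 255], [[0, 0, 0], [0, 0, 0.005], 255], [[0, 0, 0], [0, 0, 0.0055], 255], [[0, 0, 0], [0, 0, 0.006], 255], [[0, 0, 0], [0, 0, 0.006], 255], [[0, 0, 0], [0, 0, 0.006], 255], [[0, 0, 0], [0, 0, 0.006], 255]]}}

```text
time: 10.15
position: [0.6066, 0.0731, 0.1159]
tool_rot: [3.141, -0.0, 0.0]
ft_force: [0.6, -0.7, -3.1]
grip_width: 0.52
```

```bash
python3 -c "
from go import *
for i in range(3):
  ctrl.get_image('side') 
  s=ctrl.get_state(); print(s['position'].round(4),s['ft_force'].round(1),s['torque'].round(2))"
```

```text
[0.6065 0.0731 0.1159] [-0.  -0.2 -2.5] [0.03 0.05 0.01]
[0.6065 0.0731 0.1159] [ 0.2  1.2 -2.6] [0.02 0.01 0.02]
[0.6066 0.073  0.1159] [ 1.5 -0.5 -2.5] [ 0.06 -0.   -0.01]
```

{"method": "step_arm", "body": {"plan": [[[0, 0, 0], [0, 0, 0.0005], 255], [[0, 0, 0], [0, 0, 0.001], 255], [[0, 0, 0], [0, 0, 0.0015], 255], [[0, 0, 0], [0, 0, 0.002], 255], [[0, 0, 0], [0, 0, 0.0025], 255], [[0, 0, 0], [0, 0, 0.003], 255], [[0, 0, 0], [0, 0, 0.003], 255], [[0, 0, 0], [0, 0, 0.003], 255], [[0, 0, 0], [0, 0, 0.003], 255], [[0, 0, 0], [0, 0, 0.003], 255]]}}

```text
time: 11.55
position: [0.6066, 0.0731, 0.1131]
tool_rot: [3.141, -0.0, 0.0]
ft_force: [0.0, -0.1, -1.2]
grip_width: 0.522
```

```bash
python3 -c "
from go import *
for i in range(3):
  ctrl.get_image('side') 
  s=ctrl.get_state(); print(s['position'].round(4),s['ft_force'].round(1),s['torque'].round(2))"
```

```text
[0.6066 0.0731 0.113 ] [ 0.1 -1.  -0.1] [ 0.    0.03 -0.05]
[0.6066 0.073  0.113 ] [-0.1  0.3 -0.8] [0.03 0.06 0.01]
[0.6066 0.0731 0.1131] [-0.3 -0.6  0.2] [0.   0.03 0.  ]
```

Weight is off the gripper at the expected floor height. I'm opening slowly to about 66 mm, then retreating straight up.

{"method": "step_arm", "body": {"plan": [[[0, 0, 0], [0, 0, 0], 110], [[0, 0, 0], [0, 0, 0], 100], [[0, 0, 0], [0, 0, 0], 85], [[0, 0, 0], [0, 0, 0], 70], [[0, 0, 0], [0, 0, 0], 60], [[0, 0, 0], [0, 0, 0], 60], [[0, 0, 0], [0, 0, -0.01], 60], [[0, 0, 0], [0, 0, -0.03], 60], [[0, 0, 0], [0, 0, -0.055], 60], [[0, 0, 0], [0, 0, -0.075], 60]]}}

```text
time: 12.95
position: [0.6072, 0.0733, 0.1906]
tool_rot: [3.142, -0.0, 0.004]
ft_force: [0.2, -0.4, 0.8]
grip_width: 0.762
```

```bash
python3 v.py p8.png 100 100 .606,.073,.1; python3 -c "
from go import *
print(go([.46,.03,.19],0))"
```

```text
top crop origin 232 162 centre [282 212]
side crop origin 217 206 centre [267 256]
{'time': np.float64(13.05), 'position': array([0.6084, 0.0736, 0.1916]), 'tool_rot': array([-3.1414e+00,  3.0000e-04, -9.2000e-03]), 'ft_force': array([ 0.7316,  0.2636, -0.5691]), 'grip_width': np.float64(0.7663)}
(array([-0.0002, -0.0059, -0.0002]), array([-0.1484,  0.0436,  0.0008]))
```

View pics/p8.png

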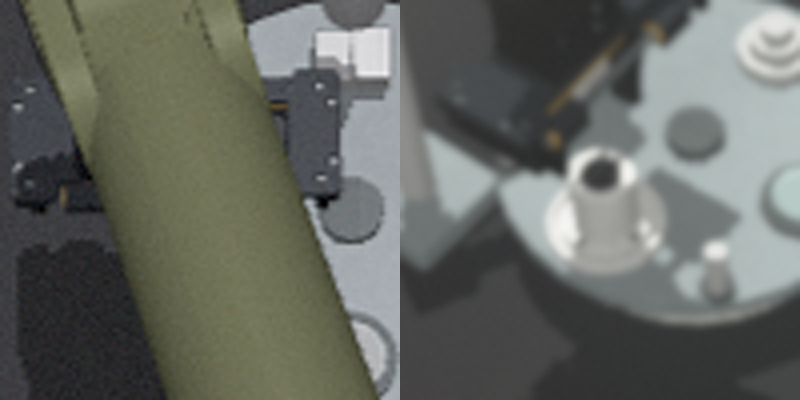

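{"method": "step_arm", "body": {"plan": [[[0, 0, 0], [-0.03, 0, 0], 90], [[0, 0, 0], [-0.07, 0, 0], 138], [[0, 0, -0.1], [-0.1, 0.02, 0], 138], [[0, 0, -0.2], [-0.12, 0.05, 0], 138], [[0, 0, -0.3], [-0.125, 0.085, 0], 138], [[0, 0, -0.42], [-0.125, 0.12, 0], 138], [[0, 0, -0.54], [-0.12, 0.15, 0], 138], [[0, 0, -0.66], [-0.11, 0.175, 0.01], 138], [[0, 0, -0.76], [-0.103, 0.192, 0.02], 138], [[0, 0, -0.76], [-0.1025, 0.1928, 0.02], 138]]}}

```text
time: 14.3
position: [0.5031, -0.1208, 0.1666]
tool_rot: [-2.918, -1.159, 0.003]
ft_force: [-0.1, 0.4, -0.4]
grip_width: 0.456
```

```bash
python3 v.py p9.png 160 160 ; python3 -c "
from go import *
print(ctrl.get_state()['joint_positions'].round(2),go([.5056,-.119,.101],43.5))"
```

```text
top crop origin 277 165 centre [357 245]
side crop origin 256 134 centre [336 214]
{'time': np.float64(14.4), 'position': array([ 0.5037, -0.119 ,  0.1678]), 'tool_rot': array([-2.9176e+00, -1.1625e+00,  6.0000e-04]), 'ft_force': array([ 0.2895,  0.9299, -0.5764]), 'grip_width': np.float64(0.4578)}
[ 0.74  0.13 -0.6   1.85  0.08  1.19 -0.69] (array([-0.001 , -0.    , -0.0009]), array([0.0013, 0.0014, 0.0668]))
```

View pics/p9.png

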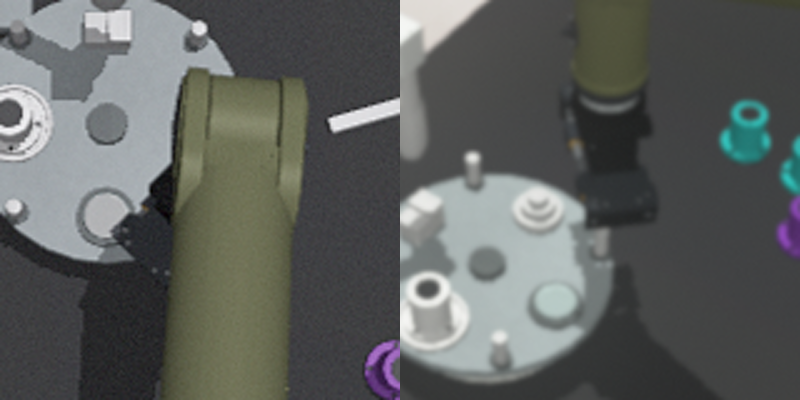

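{"method": "step_arm", "body": {"plan": [[[0, 0, 0], [0.001, 0.001, 0.015], 138], [[0, 0, 0], [0.001, 0.001, 0.03], 138], [[0, 0, 0], [0.001, 0.001, 0.045], 138], [[0, 0, 0], [0.001, 0.001, 0.058], 138], [[0, 0, 0], [0.001, 0.001, 0.066], 138], [[0, 0, 0], [0.001, 0.001, 0.066], 138], [[0, 0, 0], [0.001, 0.001, 0.066], 160], [[0, 0, 0], [0.001, 0.001, 0.066], 180], [[0, 0, 0], [0.001, 0.001, 0.066], 200], [[0, 0, 0], [0.001, 0.001, 0.066], 220]], "squeeze": 15}}

```text
time: 15.65
position: [0.5056, -0.1199, 0.1022]
tool_rot: [2.917, 1.165, 0.001]
ft_force: [0.5, 0.1, 0.1]
grip_width: 0.188
```

```bash
python3 v.py p10.png 140 140
```

```text
top crop origin 286 178 centre [356 248]
side crop origin 265 158 centre [335 228]
{'time': np.float64(15.75), 'position': array([ 0.5056, -0.1199,  0.1022]), 'tool_rot': array([2.9173e+00, 1.1646e+00, 4.0000e-04]), 'ft_force': array([ 0.2766, -0.5661,  1.1459]), 'grip_width': np.float64(0.174)}
```

View pics/p10.png

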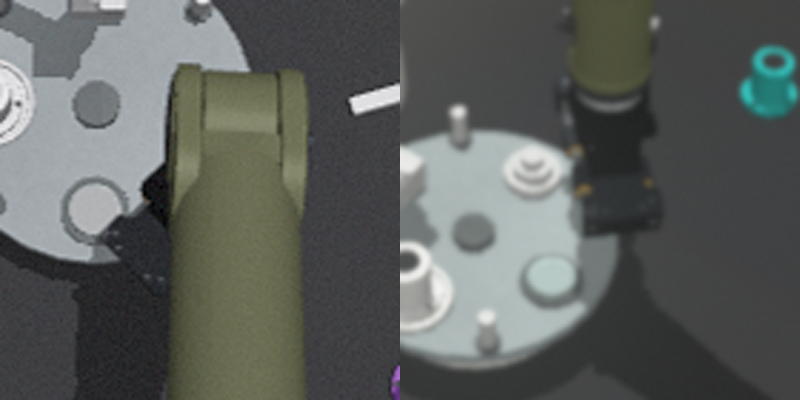

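{"method": "step_arm", "body": {"plan": [[[0, 0, 0], [0, 0, 0], 230], [[0, 0, 0], [0, 0, 0], 230], [[0, 0, 0], [0, 0, 0], 230], [[0, 0, 0], [0, 0, 0], 230], [[0, 0, 0], [0, 0, 0], 230], [[0, 0, 0], [0, 0, 0], 230], [[0, 0, 0], [0, 0, 0], 230], [[0, 0, 0], [0, 0, 0], 230], [[0, 0, 0], [0, 0, 0], 230], [[0, 0, 0], [0, 0, 0], 230]], "squeeze": 15}}

```text
time: 17.0
position: [0.5056, -0.1199, 0.1021]
tool_rot: [2.917, 1.165, 0.0]
ft_force: [-0.3, -0.9, 4.1]
grip_width: 0.177
```

```bash
python3 - <<'E'
from go import *
s=ctrl.get_state(); print(s["position"],s["grip_width"],s["ft_force"])
R0=Ro.from_rotvec(s["tool_rot"]); c=np.array([.6034,-.0266]); p=s["position"]
d=p[:2]-c; print(np.hypot(*d),np.degrees(np.arctan2(d[1],d[0])))
y0=Ro.from_rotvec(s["tool_rot"]).as_matrix()[:,0]; print(np.degrees(np.arctan2(y0[1],y0[0])))
for k in range(0,96,5):
    a=np.radians(-k); M=np.array([[np.cos(a),-np.sin(a)],[np.sin(a),np.cos(a)]]); q=c+M@d
    print(k,round(np.radians(k)*.7,3),R0.inv().apply([*(q-p[:2]),0]).round(4))
E
```

```text
[ 0.50557921 -0.11988791  0.10213658] 0.17666149942216122 [-0.33870016 -0.90106624  4.09189534]
0.13517226399065652 -136.3587374102607
43.53138205820291
0 0.0 [0. 0. 0.]
5 0.061 [ 0.0005 -0.0118 -0.    ]
10 0.122 [ 0.002  -0.0235 -0.    ]
15 0.183 [ 0.0045 -0.035  -0.    ]
20 0.244 [ 0.0081 -0.0462 -0.    ]
25 0.305 [ 0.0126 -0.0572 -0.    ]
30 0.367 [ 0.018  -0.0676 -0.    ]
35 0.428 [ 0.0243 -0.0776 -0.    ]
40 0.489 [ 0.0315 -0.0869 -0.    ]
45 0.55 [ 0.0394 -0.0957 -0.    ]
50 0.611 [ 0.0481 -0.1036 -0.    ]
55 0.672 [ 5.740e-02 -1.108e-01 -1.000e-04]
60 0.733 [ 6.740e-02 -1.172e-01 -1.000e-04]
65 0.794 [ 7.780e-02 -1.227e-01 -1.000e-04]
70 0.855 [ 8.870e-02 -1.272e-01 -1.000e-04]
75 0.916 [ 9.990e-02 -1.308e-01 -1.000e-04]
80 0.977 [ 1.114e-01 -1.333e-01 -1.000e-04]
85 1.038 [ 1.231e-01 -1.349e-01 -1.000e-04]
90 1.1 [ 1.349e-01 -1.354e-01 -1.000e-04]
95 1.161 [ 1.467e-01 -1.349e-01 -1.000e-04]
```

{"method": "step_arm", "body": {"plan": [[[0, 0, 0.02], [0, -0.004, 0], 230], [[0, 0, 0.061], [0.0005, -0.0118, 0], 230], [[0, 0, 0.1], [0.0014, -0.0195, 0], 230], [[0, 0, 0.145], [0.003, -0.028, 0], 230], [[0, 0, 0.183], [0.0045, -0.035, 0], 230], [[0, 0, 0.22], [0.0066, -0.0418, 0], 230], [[0, 0, 0.26], [0.0092, -0.049, 0], 230], [[0, 0, 0.305], [0.0126, -0.0572, 0], 230], [[0, 0, 0.34], [0.0157, -0.0635, 0], 230], [[0, 0, 0.367], [0.018, -0.0676, 0], 230]]}}

```text
time: 18.25
position: [0.4724, -0.0602, 0.1021]
tool_rot: [3.079, 0.608, 0.002]
ft_force: [1.1, -6.3, 1.5]
grip_width: 0.174
```

```bash
cat > arc.py <<'E'
from go import *
import sys
f=float(sys.argv[1])
s=ctrl.get_state(); print(s["position"],s["grip_width"],s["ft_force"],s["joint_positions"].round(2))
R0=Ro.from_rotvec(s["tool_rot"]); c=np.array([.6034,-.0266]); p=s["position"]
d=p[:2]-c; print(np.hypot(*d),np.degrees(np.arctan2(d[1],d[0])))
for k in range(0,70,4):
    a=np.radians(-k); M=np.array([[np.cos(a),-np.sin(a)],[np.sin(a),np.cos(a)]]); q=c+.135/np.hypot(*d)*(M@d)
    print(k,round(np.radians(k)*f,3),R0.inv().apply([*(q-p[:2]),.1021-p[2]]).round(4))
E
python3 arc.py .7;python3 v.py p11.png 140 140 .603,-.02,.08
```

```text
[ 0.47239175 -0.06023903  0.10206749] 0.17429936093378506 [ 1.07615819 -6.3075198   1.51486145] [ 0.66  0.1  -0.61  2.01  0.07  1.04 -1.17]
0.13525807426837777 -165.5992515651119
0 0.0 [ 0.0003  0.     -0.    ]
4 0.049 [ 0.0019 -0.0092 -0.0001]
8 0.098 [ 0.0042 -0.0184 -0.0001]
12 0.147 [ 0.0071 -0.0274 -0.0001]
16 0.195 [ 0.0106 -0.0361 -0.0001]
20 0.244 [ 0.0147 -0.0446 -0.0002]
24 0.293 [ 0.0194 -0.0527 -0.0002]
28 0.342 [ 0.0247 -0.0606 -0.0002]
32 0.391 [ 0.0305 -0.068  -0.0002]
36 0.44 [ 0.0367 -0.075  -0.0003]
40 0.489 [ 0.0435 -0.0815 -0.0003]
44 0.538 [ 0.0507 -0.0876 -0.0003]
48 0.586 [ 0.0583 -0.0932 -0.0003]
52 0.635 [ 0.0663 -0.0982 -0.0003]
56 0.684 [ 0.0746 -0.1026 -0.0003]
60 0.733 [ 0.0833 -0.1064 -0.0003]
64 0.782 [ 0.0921 -0.1097 -0.0003]
68 0.831 [ 0.1012 -0.1123 -0.0003]
top crop origin 247 144 centre [317 214]
side crop origin 218 170 centre [288 240]
{'time': np.float64(18.35), 'position': array([ 0.4722, -0.0596,  0.1021]), 'tool_rot': array([3.0792e+00, 6.1050e-01, 1.5000e-03]), 'ft_force': array([ 1.4493, -5.5625,  3.2178]), 'grip_width': np.float64(0.1822)}
```

View pics/p11.png

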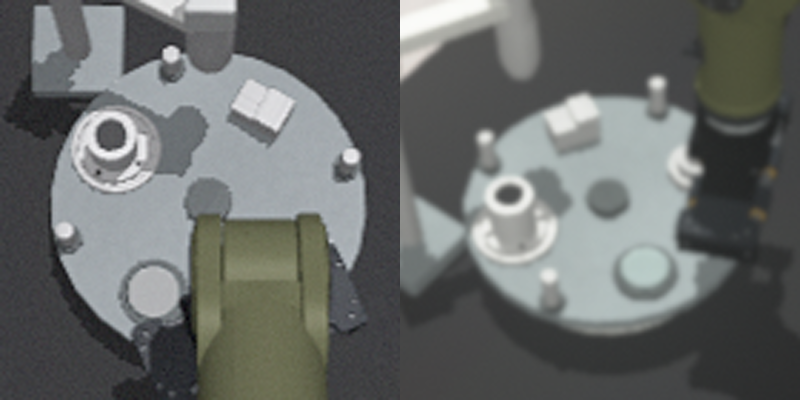

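{"method": "step_arm", "body": {"plan": [[[0, 0, 0.024], [0.001, -0.0046, 0], 230], [[0, 0, 0.06], [0.0024, -0.0115, 0], 230], [[0, 0, 0.098], [0.0042, -0.0184, 0], 230], [[0, 0, 0.135], [0.0063, -0.0252, 0], 230], [[0, 0, 0.17], [0.0088, -0.0318, 0], 230], [[0, 0, 0.207], [0.0116, -0.0382, 0], 230], [[0, 0, 0.244], [0.0147, -0.0446, 0], 230], [[0, 0, 0.293], [0.0194, -0.0527, 0], 230], [[0, 0, 0.342], [0.0247, -0.0606, 0], 230], [[0, 0, 0.367], [0.0276, -0.0643, 0], 230]]}}

```text
time: 19.6
position: [0.4736, 0.0136, 0.1021]
tool_rot: [-3.139, -0.041, -0.003]
ft_force: [2.3, 3.1, 1.6]
grip_width: 0.179
```

```bash
python3 arc.py .7 | head -14;python3 v.py p12.png 140 140 .603,-.02,.08
```

```text
[0.4735931  0.01359357 0.10210052] 0.1786751271470251 [2.26488393 3.06282117 1.5865281 ] [ 0.55  0.1  -0.66  2.02  0.07  1.04 -1.68]
0.13588728926738874 162.79531778428955
0 0.0 [0.0008 0.0003 0.    ]
4 0.049 [ 0.0042 -0.0085  0.    ]
8 0.098 [ 0.0081 -0.0171  0.0001]
12 0.147 [ 0.0126 -0.0254  0.0001]
16 0.195 [ 0.0177 -0.0333  0.0001]
20 0.244 [ 0.0234 -0.0408  0.0001]
24 0.293 [ 0.0295 -0.048   0.0002]
28 0.342 [ 0.0361 -0.0547  0.0002]
32 0.391 [ 0.0432 -0.0609  0.0002]
36 0.44 [ 0.0507 -0.0666  0.0002]
40 0.489 [ 0.0586 -0.0718  0.0003]
44 0.538 [ 0.0668 -0.0764  0.0003]
top crop origin 247 144 centre [317 214]
side crop origin 218 170 centre [288 240]
{'time': np.float64(19.7), 'position': array([0.4736, 0.0135, 0.1021]), 'tool_rot': array([-3.1394e+00, -4.2500e-02, -2.7000e-03]), 'ft_force': array([2.8237, 3.7216, 1.9732]), 'grip_width': np.float64(0.1768)}
```

View pics/p12.png

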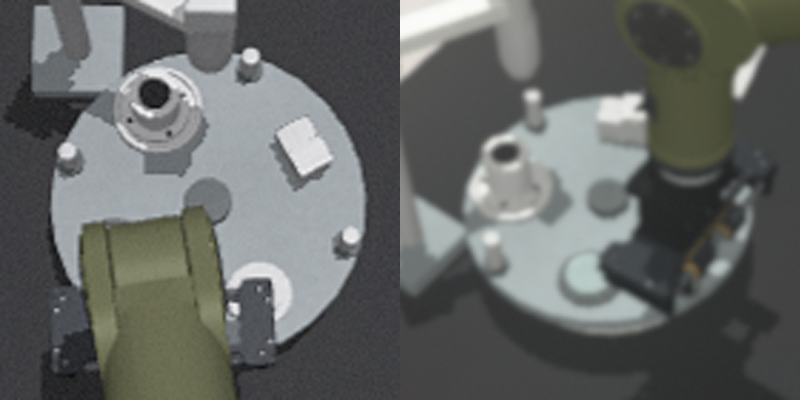

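{"method": "step_arm", "body": {"plan": [[[0, 0, 0.025], [0.0024, -0.0042, 0], 230], [[0, 0, 0.06], [0.0051, -0.0107, 0], 230], [[0, 0, 0.098], [0.0081, -0.0171, 0], 230], [[0, 0, 0.147], [0.0126, -0.0254, 0], 230], [[0, 0, 0.195], [0.0177, -0.0333, 0], 230], [[0, 0, 0.244], [0.0234, -0.0408, 0], 230], [[0, 0, 0.293], [0.0295, -0.048, 0], 230], [[0, 0, 0.33], [0.0345, -0.053, 0], 230], [[0, 0, 0.35], [0.037, -0.0555, 0], 230], [[0, 0, 0.354], [0.0378, -0.0563, 0], 230]]}}

```text
time: 20.95
position: [0.5081, 0.0687, 0.1019]
tool_rot: [3.098, -0.515, -0.004]
ft_force: [-1.6, 0.4, 7.4]
grip_width: 0.178
```

```bash
python3 arc.py .7 | head -4;python3 v.py p13.png 140 140 .603,-.02,.08
```

```text
[0.50810221 0.06873764 0.10191468] 0.17752936902061234 [-1.60957236  0.36823089  7.40951804] [ 0.42  0.2  -0.66  1.93  0.14  1.06 -2.2 ]
0.13479960562049065 134.9880233112818
0 0.0 [-0.0002 -0.0001 -0.0002]
4 0.049 [ 0.0043 -0.0084 -0.0002]
top crop origin 247 144 centre [317 214]
side crop origin 218 170 centre [288 240]
{'time': np.float64(21.05), 'position': array([0.5081, 0.0687, 0.1019]), 'tool_rot': array([ 3.098 , -0.5144, -0.0042]), 'ft_force': array([-2.6869,  0.5051,  6.6506]), 'grip_width': np.float64(0.181)}
```

View pics/p13.png

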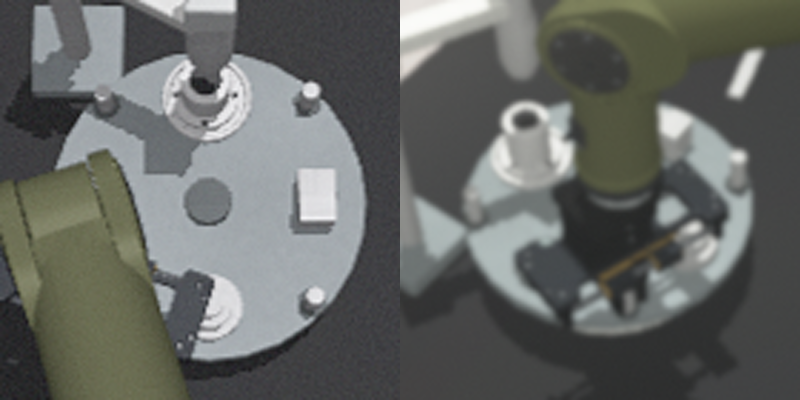

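{"method": "step_arm", "body": {"plan": [[[0, 0, 0], [0, 0, 0], 210], [[0, 0, 0], [0, 0, 0], 180], [[0, 0, 0], [0, 0, 0], 138], [[0, 0, 0], [0, 0, 0], 138], [[0, 0, 0], [0, 0, 0], 138], [[0, 0, 0], [0, 0, -0.01], 138], [[0, 0, 0], [0, 0, -0.03], 138], [[0, 0, 0], [0, 0, -0.055], 138], [[0, 0, 0], [0, 0, -0.08], 138], [[0, 0, 0], [0, 0, -0.085], 138]]}}

```text
time: 22.3
position: [0.5104, 0.0692, 0.1892]
tool_rot: [-3.099, 0.513, -0.006]
ft_force: [0.7, 0.0, 0.0]
grip_width: 0.462
```

```bash
python3 v.py p14.png 140 140 .603,-.02,.08; python3 -c "
from go import *
print(go([.45,-.0,.2],0))"
```

```text
top crop origin 247 144 centre [317 214]
side crop origin 218 170 centre [288 240]
{'time': np.float64(22.4), 'position': array([0.5094, 0.0688, 0.1874]), 'tool_rot': array([ 3.0992e+00, -5.1340e-01,  1.9000e-03]), 'ft_force': array([-0.9749,  0.1389,  0.4816]), 'grip_width': np.float64(0.4619)}
(array([ 2.000e-04, -1.200e-03, -3.283e-01]), array([-0.034 ,  0.0843, -0.0127]))
```

View pics/p14.png

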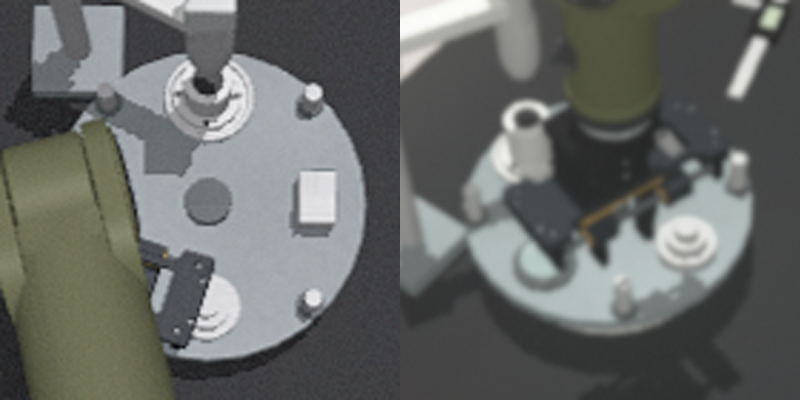

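{"method": "step_arm", "body": {"plan": [[[0, 0, 0], [-0.03, 0.04, -0.02], 138], [[0, 0, 0], [-0.034, 0.084, -0.03], 138], [[0, 0, -0.1], [-0.02, 0.12, -0.03], 138], [[0, 0, -0.2], [0, 0.16, -0.03], 138], [[0, 0, -0.3], [0.02, 0.2, -0.03], 138], [[0, 0, -0.33], [0.035, 0.25, -0.03], 138], [[0, 0, -0.33], [0.05, 0.3, -0.03], 138], [[0, 0, -0.33], [0.05, 0.3, -0.03], 138], [[0, 0, -0.33], [0.05, 0.3, -0.03], 138], [[0, 0, -0.33], [0.05, 0.3, -0.03], 138]]}}

```text
time: 23.65
position: [0.4599, -0.2296, 0.2165]
tool_rot: [-3.141, -0.007, 0.001]
ft_force: [-0.7, 0.1, 0.1]
grip_width: 0.458
```

```bash
python3 v.py p15.png 140 140 .603,-.02,.08; python3 - <<'E'
from go import *
from scipy.optimize import least_squares
I={n:save(n,n+"f.png")[:,:,::-1] for n in("top","side")}
yy,xx=np.mgrid[:480,:640]; obs=[]
for n in ["top"]:
    g=I[n].astype(float).min(2)
    for k in range(4):
        a=np.pi/4+k*np.pi/2-.026; p=proj(n,[[.6034+.135*np.cos(a),-.0266+.135*np.sin(a),.118]])[0]
        w=np.clip(g-205,0,None)*(np.hypot(xx-p[0],yy-p[1])<5)
        if w.sum()<100: continue
        c=(w.sum(0)@np.arange(640)/w.sum(),w.sum(1)@np.arange(480)/w.sum()); obs.append((n,k,c))
def res(v):
    r=[]
    for n,k,c in obs:
        a=np.pi/4+k*np.pi/2+v[2]; r+=list(proj(n,[[v[0]+.135*np.cos(a),v[1]+.135*np.sin(a),.118]])[0]-c)
    return r
r=least_squares(res,[.604,-.024,0]); print(len(obs),r.x.round(4),np.round(r.fun,1))
for n,l in (("top","sleeve"),("top","gauge_case"),("top","calliper"),("top","housing")):
    for d in ctrl.cut_out(n,l)[:5]: print(l,round(d["score"],2),np.round(d["rect"]))
E
```

```text
top crop origin 247 144 centre [317 214]
side crop origin 218 170 centre [288 240]
{'time': np.float64(23.75), 'position': array([ 0.46  , -0.2299,  0.2169]), 'tool_rot': array([ 3.1415e+00,  6.4000e-03, -3.0000e-04]), 'ft_force': array([0.3879, 0.5405, 0.1172]), 'grip_width': np.float64(0.4586)}
3 [ 0.6033 -0.0265 -0.0278] [-0.2  0.   0.2  0.1  0.  -0.1]
sleeve 0.5 [188. 261.  24.  17.]
sleeve 0.3 [307. 170.  21.  19.]
gauge_case 0.8 [127. 174.  68.  44.]
calliper 0.65 [406. 180.  72.  36.]
housing 0.74 [453. 281.  29.  27.]
housing 0.65 [462. 247.  23.  26.]
housing 0.38 [440. 308.   6.  14.]
```

View pics/p15.png

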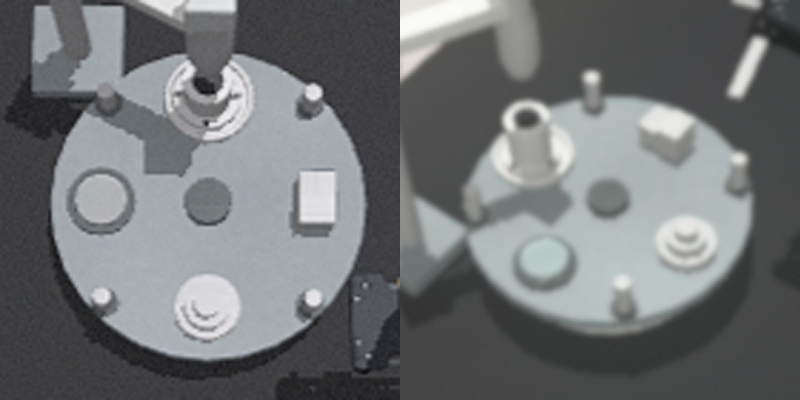

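View pics/topf.png

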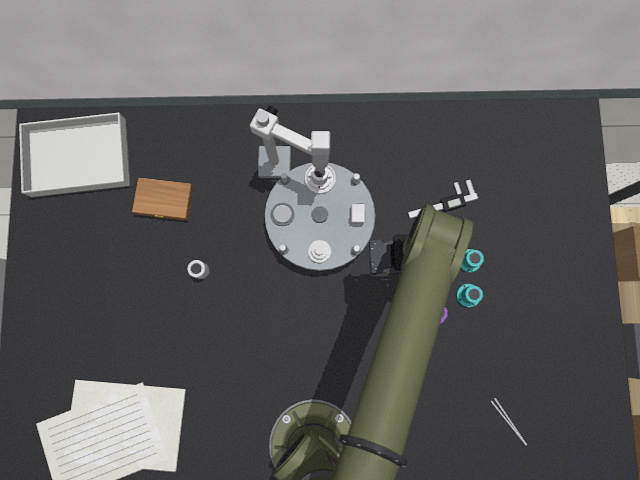

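Disc angle is -0.0278 rad against -0.026 to -0.027 at the start click, so it is exactly one click on and home. The housing is upright in the nest under the lens at top (319,180). The sleeve (198,270), case (162,199) and calliper (443,199) are unmoved, and the arm is clear of everything.

```bash
python3 -c "
from bench import ctrl
print(ctrl.close_job())"
```

```text
the job is handed in; nothing more can be done
None
```

The housing is standing in the nest, and the nest has clicked home under the lens. I handed the job in at about 24 s on the robot's clock.

I picked the white flanged housing from the bench and set it in the empty nest, which started on the left. At floor height the wrist force fell to about zero, so I released it there. I then gripped the near-right pin and followed its arc clockwise for one 90° click. After that I let go and backed the arm away.

**Last checks**
- **Disc angle:** it measured -0.0278 rad, within 0.002 rad of the start click turned by 90°. It is therefore home.
- **Housing:** both cameras show it upright inside the nest rim under the lens. In the top view the lens partly hides it.
- **Other items:** the sleeve, case and calliper show at the same pixels as before. No contact with the video head was seen.
- **Arm:** it touches nothing, and the wrist forces I read stayed below about 8 N.

**Disagreements**
- The side camera's positions were 2–5 mm off the top camera's, so I relied on the top camera and the pins.
- The first side-camera fit of the housing locked onto a look-alike. I corrected that before reaching for anything.
- In the final top picture the detector did not pick out the housing under the lens, so that check was by eye.

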